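# Load the tape roll and hold the tension arm at its threading stop

## Task

Fit the red tape roll fully down over the spindle of the blue tape stand and let go of it. Then take the orange roller of the stand's spring-loaded tension arm and swing the arm against its spring, away from its black rest pin, right up to the yellow stop, and keep holding it there with the gripper so that a colleague can thread the tape: the job finishes while you are still holding it, do not let it spring back. Leave the white roll, the bottle lantern and the blue dish where they are.

Things in the scene. Friction and masses are not known exactly. Their poses are not given: they have to be found in the camera images.
- roll_red: The red tape roll to load, a ring standing flat (axis upright) on the table: outer diameter 60 mm, bore 40 mm (brown card core inside), 36 mm high, about 0.09 kg. Origin: centre of its underside; z along its axis, up.
- roll_white: A white tape roll of the same size as the red one, not needed; leave it alone. Origin: centre of its underside.
- stand: The blue tape stand, a plate 150 x 260 x 16 mm fixed to the table. Origin: centre of its underside, z up. In its frame the spindle is at y = +80 mm, the arm's pivot at y = -20 mm (both at x = 0), and the tension arm sweeps over the end at negative y, from the black rest pin on the -x side to the yellow stop pin on the +x side (both pins only mark the ends and cannot be bumped).
- spindle_seat (a point): The centre of the spindle's seat, a metal flange of 68 mm diameter whose face is 20 mm above the table. The dark upright spindle rises from it: 32 mm diameter, 32 mm tall, its top 10 mm tapering to 18 mm diameter. A roll fully down has the centre of its underside at this point, within 4 mm sideways.
- pivot_top (a point): A point on the tension arm's upright pivot axis, 42 mm above the table, level with the top face of the arm. The hub here reaches 52 mm above the table.
- guide_roller: The round orange upright guide roller (a post that can spin about its own axis) at the free end of the tension arm, 16 mm diameter, 50 mm tall, 100 mm from the pivot axis. Origin: centre of its foot, on the arm's top face 42 mm above the table; its top is 92 mm above the table. Its z is up; its x and y mean nothing, as it spins.
- tension_arm (a joint): Angle of the tension arm in rad about its upright pivot axis: 0 at rest, 1.10 against the yellow stop; it grows counter-clockwise seen from above. At 0 the arm points 0.55 rad clockwise of the stand's own -y axis (seen from above), at 1.10 0.55 rad counter-clockwise of it. A spring always drives it back to 0: at the roller it takes about 3.5 N to start it and 8 N to keep it at the stop.
- lantern: A red plastic bottle with white tape bands and a blue cap, 72 mm diameter, 206 mm tall, standing; leave it alone. Origin: centre of its underside.
- dish: A small blue open dish, 84 mm across, 30 mm high; leave it alone. Origin: centre of its underside.

How it is judged (in metres and radians):
On the way, in this order (a step that is already met when the one before it is completed fails the run):
1. the red roll is fully down on the spindle and let go (horizontal distance between roll_red and spindle_seat below 0.007 m and z of roll_red in the frame of spindle_seat below 0.003 m and angle between roll_red's own z axis and vertical below 0.1 rad and contact force between roll_red and the fingers below 0.2 N), for 0.2 s.
2. the tension arm is wound to its stop by the gripper (value of joint tension_arm above 1.04 rad and contact force between guide_roller and the fingers above 2 N), for 0.2 s.
At the end, for the whole second after the job is handed in: The tension arm is at its stop (above 1.04 of 1.10 rad), held there by the fingers pressing on the orange roller with more than 2 N, through the last second; the red roll sits fully down on the spindle (within 7 mm sideways and 3 mm of the seat), level and not touched by the fingers (all of step 1 and all of step 2); the arm keeps its last pose, push and grip.
It fails at once if the white roll is moved by more than 30 mm (distance of roll_white from where it was at the start of the episode above 0.03 m).
It fails at once if the lantern is moved by more than 30 mm or tipped over (distance of lantern from where it was at the start of the episode above 0.03 m or angle between lantern's own z axis and vertical above 0.4 rad).
It fails at once if the dish is moved by more than 30 mm (distance of dish from where it was at the start of the episode above 0.03 m).
It also fails if it takes over 48 s, if anything falls off the work surface, if the arm or the gripper's body presses on something with over 40 N, if the wrist force passes 120 N, or if a joint passes its speed limit or range.

## Robot

A 7-joint arm with a two-finger parallel gripper is mounted at the origin on the work surface. World frame = base frame: x ahead of the robot, y to its left, z up, the work surface at z = 0. Lengths are in mm, angles in rad, forces in N, time in s.
With the tool pointing down it reaches from about 400 to 850 mm from the base axis. Payload 10.4 kg.
Tool frame: the origin (TCP) lies where the fingers leave the gripper's body, on its centre line; the fingertips stand 73 mm ahead of it and the grasp point (between the pads) lies 54 mm ahead of it (ctrl.nose_length is the distance from the TCP to the fingertips, in mm); z points along the fingers, y is the direction in which the jaws open and shut (so a half turn about z gives the same grasp; the last joint's range is limited). The gripper opens to 85 mm and grips with 20 to 120 N. Pads are 22 mm wide; open, the fingers measure 114 mm over their backs; the gripper's body (76 mm by 85 mm) begins 54 mm behind the grasp point. The pads swing forward as they close: fully open they stand 13 mm farther back than shut.
Start: joints at [1.277, 0.332, -0.065, 1.46, 0.022, 1.35, -0.088], TCP at [167.207, -602.233, 303.938] pointing down, gripper open.
Joint ranges: [-2.6, 2.6], [-0.5, 2.12], [-1.47, 1.34], [0.16, 2.42], [-1.27, 4.41], [0.06, 2.06], [-2.6, 2.6]. Speed limits (rad/s): [2.22, 2.22, 2.79, 2.79, 3.14, 3.14, 3.14].

## Interface

Orientations are given as a rotation vector (axis times angle).
In Python, from rig import ctrl, imaging gives the robot as it stands. The module is installed in compiled form; this text tells all that it offers.
- The arm moves only by the shell command python3 -m handwheel 'ROWS'. ROWS is JSON, a list that holds one entry, the list of rows, each a list of 7 numbers: the turn, a rotation vector about the tool's x, y, z each as a share of 0.08 rad, from -1 to 1, then the shift along the tool's x, y, z each as a share of 0.02 m, from -1 to 1, then the opening, from 0 (shut) to 1 (fully open). In form: [[[ax, ay, az, x, y, z, fingers], ...]]. A call has 1 to 5 rows; each row shifts and turns the pose as measured when the row begins, along the tool's axes as they then stand; what a row does not reach is not made up. A row lasts 1/8 s, in which the tool goes at most 62.5 mm and 10.7 degrees, less where a joint would pass 70% of its speed; a pose out of reach is approached as far as the arm can. A call with a number of a shift or a turn outside -1 to 1 is refused whole. A call with a gripper value outside its range is refused whole. The fingers move at their own pace and stop on an object; the grip force is fixed at half the most. Time passes only in rows, so rows that do not move let the fingers close. It gives the time, the measured TCP pose, the force and the opening at its end, in the units of the state.
- ctrl.read_state(): the state, without advancing time (a new reading comes with each control period).
- imaging.grab_frame(name): name is "side" or "top" or "wrist"; returns a dict with "image" (400x640x3 uint8, red, green, blue), "vfov" (degrees; the focal length in pixels is half the picture's height over the tangent of half this angle, whatever the lens; pixels are square), "cx", "cy" (the principal point, pixels), "R" (3x3) and "t" (3): a world point X has camera coordinates R X + t. Camera axes: x right, y down, z forward; pixel columns grow to the right and rows downward; lengths in mm; the calibration is good to about 2 mm. A picture is of the moment at which its call begins. There is no depth.
- ctrl.close_job(): hands the job in, once; it reports no verdict.
The state is a dict: "time": time; "joint_positions": joint angles; "dq": joint speeds; "joint_torque": joint torques, N m; "tcp_pos": TCP position; "ee_rot": TCP orientation; "ft_force": force on the tool from outside, world axes, zero at the start; "moment": the same for the moment, N m; "width": finger opening in mm.
Only numpy, scipy, OpenCV 4.12 (cv2) and the standard library are available. Lean on these libraries where they do the work, as an engineer would, in place of code of your own. Each camera call takes 0.05 s, during which the arm holds its last target.

## Working session

There is one attempt and no reset: what is moved stays moved. The work goes in short steps, Python scripts to look and compute and a shell command to move; the robot and the scene stay as the last step left them, time stands still between calls to the robot, and variables do not carry over. Pictures are saved under pics/ and viewed, and the job is handed in when it is done.

```bash
mkdir -p pics
python3 - <<'E'
from rig import ctrl, imaging
import cv2
s=ctrl.read_state();print(s)
for n in ["side","top","wrist"]:
    f=imaging.grab_frame(n);cv2.imwrite(f"pics/{n}0.png",f["image"][:,:,::-1]);print(n,f["vfov"],f["cx"],f["cy"],f["R"],f["t"])
E
```

```text
{'time': 0.0, 'joint_positions': array([ 1.27742518,  0.33287796, -0.06471163,  1.46095944,  0.02159513,
        1.34990688, -0.08847739]), 'dq': array([-5.37415864e-04, -3.42674159e-04,  7.93098869e-06, -1.11048505e-03,
       -4.81098012e-04, -6.33729522e-04, -9.57342245e-04]), 'joint_torque': array([ 6.71118578e-04, -6.25435567e+01,  4.91931033e-02, -3.91592181e+01,
        1.60613086e-02,  1.02312016e-02,  1.40531904e-05]), 'tcp_pos': array([ 167.10282455, -601.95510545,  303.10343287]), 'ee_rot': array([-3.11141317e+00, -4.23918547e-01,  4.01699788e-04]), 'ft_force': array([ 0.40275149, -0.96717021,  0.66207543]), 'moment': array([0.01359948, 0.0524884 , 0.01775096]), 'width': 85.7025212469044}
side 54.82900547323755 325.79523845321313 196.29383908314156 [[-0.99293168 -0.11783253  0.01421853]
 [-0.08795071  0.65005079 -0.75478384]
 [ 0.07969533 -0.75069932 -0.65581948]] [610.72577122 144.03819305 960.96749832]
top 55.579746274293285 315.76512846612553 201.67223206621614 [[ 7.76060385e-04 -9.99813248e-01  1.93097731e-02]
 [-9.89654078e-01 -3.53830105e-03 -1.43430424e-01]
 [ 1.43471962e-01 -1.89986850e-02 -9.89472004e-01]] [-115.48464205  642.19582762  972.1131215 ]
wrist 70.93875934237799 321.56846076336114 196.51963539812945 [[ 2.68052095e-01 -9.63404004e-01 -8.94019173e-04]
 [-9.18576606e-01 -2.55859129e-01  3.01252593e-01]
 [-2.90456697e-01 -7.99301636e-02 -9.53543956e-01]] [-624.79657677  -39.06574224  380.05484456]
```

View pics/side0.png

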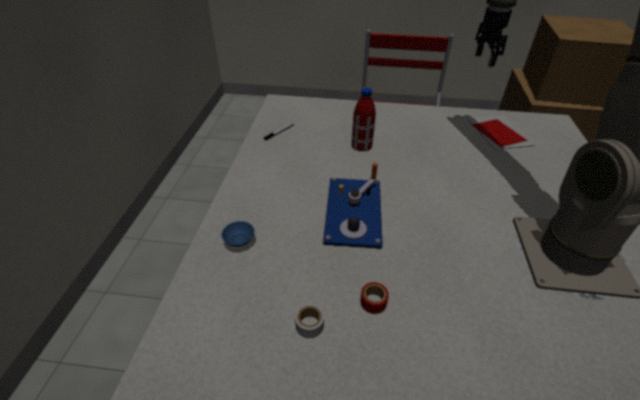

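View pics/top0.png

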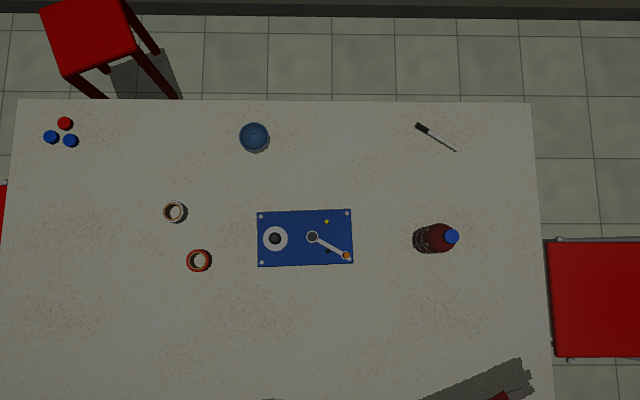

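View pics/wrist0.png

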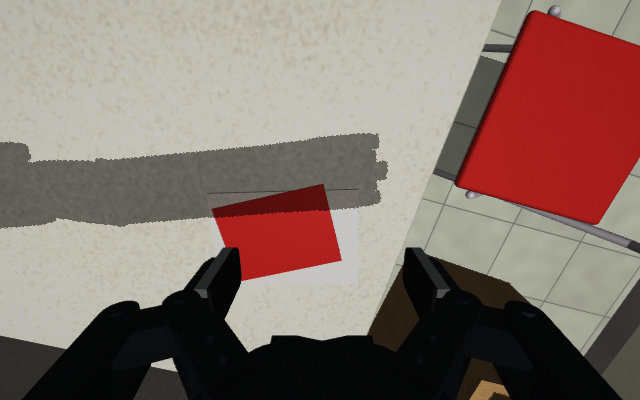

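The side and top views show the stand in the middle, with the spindle at top pixel (275,238) and the orange roller at (347,255). The red roll is at (199,260), the white roll at (175,212), the dish at (254,137), and the lantern at (436,238). I'll enlarge these to measure.

```bash
cat > h.py <<'E'
import numpy as np
from rig import ctrl, imaging
import cv2
def crop(img,x0,y0,x1,y1,k,name):
    c=cv2.resize(np.ascontiguousarray(img[y0:y1,x0:x1,::-1]),None,fx=k,fy=k,interpolation=cv2.INTER_CUBIC)
    c=cv2.convertScaleAbs(c,alpha=1.6)
    cv2.imwrite(name,c)
def ray(f,u,v,z):
    fl=200/np.tan(np.radians(f["vfov"])/2)
    R=np.array(f["R"]);t=np.array(f["t"])
    d=R.T@np.array([(u-f["cx"])/fl,(v-f["cy"])/fl,1]);c=-R.T@t
    return c+d*(z-c[2])/d[2]
def proj(f,X):
    fl=200/np.tan(np.radians(f["vfov"])/2)
    p=np.array(f["R"])@np.array(X)+f["t"]
    return f["cx"]+fl*p[0]/p[2],f["cy"]+fl*p[1]/p[2]
E
python3 - <<'E'
from h import *
f=imaging.grab_frame("top");crop(f["image"],150,190,250,290,6,"pics/t1.png");crop(f["image"],245,195,375,280,6,"pics/t2.png")
E
```

```text
(no output)
```

View pics/t1.png

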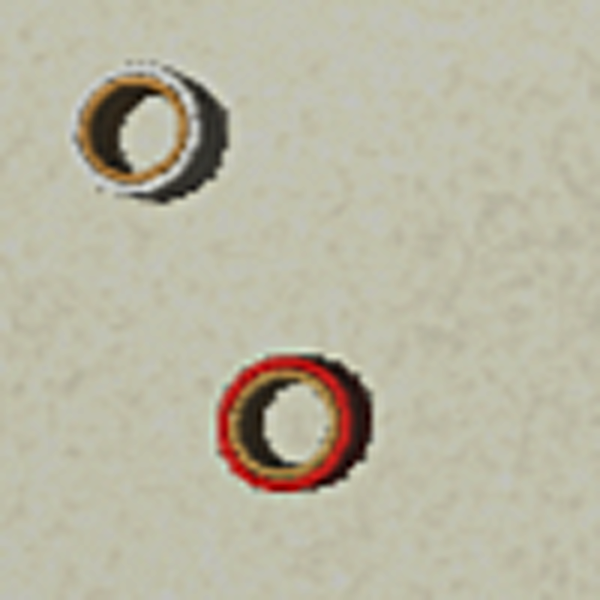

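View pics/t2.png

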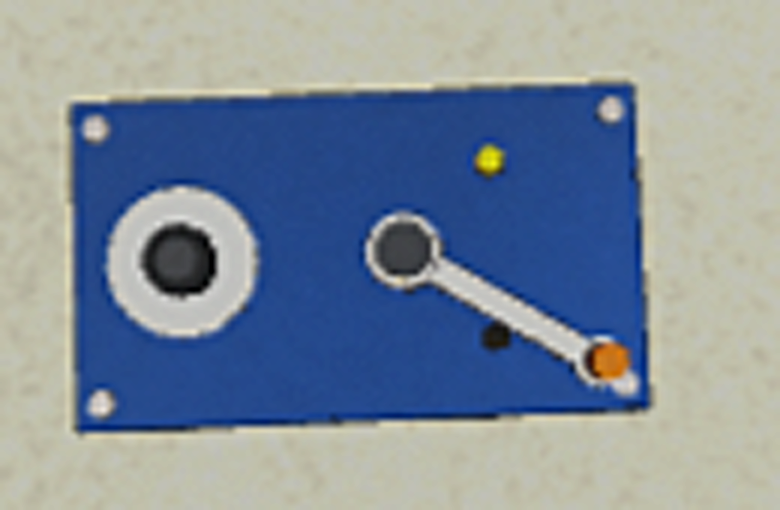

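Run:
```python
from h import *
f=imaging.grab_frame("top");g=imaging.grab_frame("side")
P=lambda u,v,o,z:ray(f,(u+.5)/6-.5+o[0],(v+.5)/6-.5+o[1],z)
a=(150,190);b=(245,195)
pts=dict(red=P(285,423,a,36),redin=P(285,424,a,36),white=P(137,130,a,36),flange=P(182,261,b,20),hub=P(404,248,b,52),roller=P(609,361,b,92),spt=P(178,260,b,52))
for i,(u,v) in enumerate([(70,103),(634,84),(650,407),(78,432)]): pts[f"c{i}"]=P(u,v,b,16)
for k,v in pts.items(): print(k,v.round(1),np.round(proj(g,v),1))
c=np.array([pts[f"c{i}"] for i in range(4)]);print(c.mean(0),[np.linalg.norm(c[i]-c[i-1]) for i in range(4)])
print("yaw",[np.degrees(np.arctan2(*(d[1::-1]))) for d in (c[0]-c[1],c[3]-c[2])])
for n,z in (("lantern",0),("dish",0)): pass
print(ray(f,254,137,30),ray(f,452,236,206))
crop(g["image"],280,150,400,340,4,"pics/s1.png")
```

```text
red [487.1 199.2  36. ] [374.4 291.2]
redin [486.6 199.1  36. ] [374.6 291.2]
white [616.7 271.   36. ] [309.5 313.9]
flange [546.1  -3.7  20. ] [352.6 226.7]
hub [ 550.4 -103.9   52. ] [354.2 192.2]
roller [ 501.1 -189.8   92. ] [374.5 163.2]
spt [545.   -4.8  52. ] [353.9 217.6]
c0 [618.4  49.1  16. ] [322.2 240.1]
c1 [ 628.  -210.2   16. ] [329.8 176.4]
c2 [ 480.9 -215.6   16. ] [379.  179.4]
c3 [469.7  42.   16. ] [382.1 243.9]
[549.23482807 -83.68078295  16.        ] [np.float64(148.91078197781997), np.float64(259.4054184791372), np.float64(147.2419131678634), np.float64(257.87444703297643)]
yaw [np.float64(92.12397145657555), np.float64(92.49305063423455)]
[826.87488366  58.26085587  30.        ] [ 542.48575192 -417.75818519  206.        ]
```

View pics/s1.png

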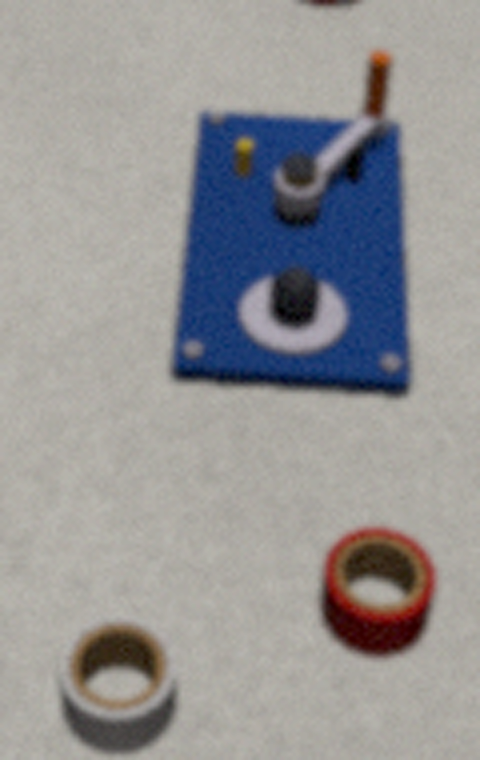

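Side-view reprojection agrees with the top-view fits to about 1.5 px, and the stand's corners give its 150x260 mm size. I'll take these positions:
- **Red roll:** (487,199)
- **Spindle:** (546,-4)
- **Pivot:** (550,-104)
- **Roller:** (501,-190)
- **Roller at the stop:** about (606,-187)

Next is a planning helper that prints the remaining distance in tool units.

```bash
cat > plan.py <<'E'
import sys,numpy as np
from scipy.spatial.transform import Rotation as Ro
from rig import ctrl
s=ctrl.read_state();p=np.array(s["tcp_pos"]);R=Ro.from_rotvec(s["ee_rot"])
x,y,z=map(float,sys.argv[1:4]);n=int(sys.argv[4]) if len(sys.argv)>4 else 5
T=Ro.from_matrix(np.array([[0,1,0],[1,0,0],[0,0,-1.]]))
tgt=np.array([x,y,z])
print("t%.2f"%s["time"],"p",p.round(1),"w %.1f"%s["width"],"F",s["ft_force"].round(1),"q",s["joint_positions"].round(2))
print("err",(tgt-p).round(1),"rot(tool)",(R.inv()*T).as_rotvec().round(3))
for i in range(n):
    d=R.inv().apply(tgt-p)/20; m=max(1,abs(d).max()); d=np.round(d/m,2)
    r=(R.inv()*T).as_rotvec()/.08; r=np.round(r/max(1,abs(r).max()),2)
    print([float(v) for v in r]+[float(v) for v in d])
    p=p+R.apply(d*20); R=R*Ro.from_rotvec(r*.08)
E
python3 plan.py 400 -200 303
```

```text
t0.30 p [ 167.2 -602.1  303.7] w 85.4 F [ 0.3 -0.6 -0.4] q [ 1.28  0.33 -0.06  1.46  0.02  1.35 -0.09]
err [232.8 402.1  -0.7] rot(tool) [-0.  -0.  -1.3]
[-0.0, -0.0, -1.0, 1.0, -0.98, 0.0]
[-0.0, -0.0, -1.0, 1.0, -0.83, 0.0]
[-0.0, -0.0, -1.0, 1.0, -0.71, 0.0]
[-0.0, -0.0, -1.0, 1.0, -0.59, 0.0]
[-0.0, -0.0, -1.0, 1.0, -0.49, 0.0]
```

```bash
python3 -m handwheel '[[[0,0,-1,1,-0.98,0,1],[0,0,-1,1,-0.83,0,1],[0,0,-1,1,-0.71,0,1],[0,0,-1,1,-0.59,0,1],[0,0,-1,1,-0.49,0,1]]]'; python3 plan.py 400 -200 303
```

```text
time: 0.92
tcp_pos: [229.3, -492.4, 302.9]
ee_rot: [-2.961, -1.047, 0.001]
ft_force: [0.3, -0.4, -0.5]
width: 84.8
t0.93 p [ 229.3 -492.4  302.9] w 84.8 F [ 0.3 -0.4 -0.5] q [ 1.21  0.16 -0.18  1.67  0.03  1.31  0.14]
err [1.707e+02 2.924e+02 1.000e-01] rot(tool) [-0.001 -0.    -0.891]
[-0.0, -0.0, -1.0, 1.0, -0.38, -0.0]
[-0.0, -0.0, -1.0, 1.0, -0.29, -0.0]
[-0.0, -0.0, -1.0, 1.0, -0.21, -0.0]
[-0.0, -0.0, -1.0, 1.0, -0.12, -0.0]
[-0.0, -0.0, -1.0, 1.0, -0.04, -0.0]
```

Tracking is near-perfect, so I'll carry on.

```bash
python3 -m handwheel '[[[0,0,-1,1,-0.38,0,1],[0,0,-1,1,-0.29,0,1],[0,0,-1,1,-0.21,0,1],[0,0,-1,1,-0.12,0,1],[0,0,-1,1,-0.04,0,1]]]' | head -2; python3 plan.py 420 -150 303
```

```text
time: 1.55
tcp_pos: [282.2, -399.8, 303.1]
t1.55 p [ 282.2 -399.8  303.1] w 85.3 F [ 0.6 -0.6 -0. ] q [ 1.14  0.05 -0.29  1.8   0.02  1.3   0.37]
err [ 1.378e+02  2.498e+02 -1.000e-01] rot(tool) [-0.001  0.    -0.477]
[-0.0, 0.0, -1.0, 1.0, 0.03, -0.0]
[-0.0, 0.0, -1.0, 1.0, 0.11, -0.0]
[-0.0, -0.0, -1.0, 1.0, 0.19, -0.0]
[-0.01, -0.0, -1.0, 1.0, 0.27, -0.0]
[-0.0, -0.0, -1.0, 1.0, 0.36, 0.0]
```

```bash
python3 -m handwheel '[[[0,0,-1,1,0.2,0,1],[0,0,-1,1,0.25,0,1],[0,0,-1,1,0.3,0,1],[0,0,-1,1,0.4,0,1],[0,0,-1,1,0.4,0,1]]]' | head -2; python3 plan.py 487 199 260
```

```text
time: 2.17
tcp_pos: [343.8, -310.8, 303.3]
t2.17 p [ 343.8 -310.8  303.3] w 85.5 F [1.1 0.9 0.4] q [ 1.04 -0.   -0.4   1.85 -0.    1.3   0.58]
err [143.2 509.8 -43.3] rot(tool) [-0.001  0.001 -0.063]
[-0.01, 0.01, -0.79, 1.0, 0.21, 0.08]
[-0.0, 0.0, -0.0, 1.0, 0.28, 0.09]
[-0.0, 0.0, -0.0, 1.0, 0.28, 0.08]
[-0.0, 0.0, -0.0, 1.0, 0.28, 0.09]
[-0.0, 0.0, -0.0, 1.0, 0.28, 0.08]
```

```bash
python3 -m handwheel '[[[0,0,-0.79,1,0.5,0,1],[0,0,0,1,0.5,0,1],[0,0,0,1,0.5,0,1],[0,0,0,1,0.5,0,1],[0,0,0,1,0.4,0,1]]]' | head -2; python3 -m handwheel '[[[0,0,0,1,0.3,0.1,1],[0,0,0,1,0.3,0.1,1],[0,0,0,1,0.3,0.1,1],[0,0,0,1,0.2,0.1,1],[0,0,0,1,0.2,0.1,1]]]' | head -2;python3 plan.py 487 199 200
```

```text
time: 2.8
tcp_pos: [395.1, -206.2, 303.5]
time: 3.42
tcp_pos: [421.7, -100.3, 293.4]
t3.42 p [ 421.7 -100.3  293.4] w 85.3 F [-0.3  0.4 -0.7] q [ 0.82 -0.07 -0.65  1.92 -0.04  1.27  0.19]
err [ 65.3 299.3 -93.4] rot(tool) [0.    0.002 0.009]
[0.01, 0.03, 0.12, 1.0, 0.23, 0.31]
[-0.0, 0.0, -0.0, 1.0, 0.22, 0.31]
[-0.0, 0.0, -0.0, 1.0, 0.22, 0.31]
[-0.0, 0.0, -0.0, 1.0, 0.22, 0.31]
[-0.0, 0.0, -0.0, 1.0, 0.22, 0.31]
```

```bash
python3 -m handwheel '[[[0,0,0,1,0.23,0.3,1],[0,0,0,1,0.22,0.3,1],[0,0,0,1,0.22,0.3,1],[0,0,0,1,0.22,0.3,1],[0,0,0,1,0.22,0.3,1]]]' | head -2; python3 -m handwheel '[[[0,0,0,1,0.2,0.3,1],[0,0,0,1,0.2,0.3,1],[0,0,0,1,0.2,0.3,1],[0,0,0,1,0.2,0.3,1],[0,0,0,1,0.2,0.3,1]]]' | head -2;python3 plan.py 487 199 200
```

```text
time: 4.05
tcp_pos: [443.4, 5.3, 262.9]
time: 4.68
tcp_pos: [462.0, 110.7, 232.0]
t4.67 p [462.  110.7 232. ] w 85.6 F [0.8 0.1 0. ] q [ 0.53  0.14 -0.91  1.9   0.13  1.16 -0.41]
err [ 25.   88.3 -32. ] rot(tool) [0.004 0.005 0.015]
[0.04, 0.06, 0.19, 1.0, 0.3, 0.36]
[0.0, -0.0, -0.0, 1.0, 0.28, 0.36]
[0.0, -0.0, -0.0, 1.0, 0.28, 0.36]
[0.0, -0.0, -0.0, 1.0, 0.28, 0.36]
[0.0, -0.0, -0.0, 0.41, 0.12, 0.16]
```

```bash
python3 -m handwheel '[[[0.04,0.06,0.19,1,0.3,0.36,1],[0,0,0,1,0.28,0.36,1],[0,0,0,1,0.28,0.36,1],[0,0,0,0.9,0.25,0.36,1],[0,0,0,0.3,0.1,0.2,1]]]' | head -2; python3 plan.py 487 199 200 1
python3 - <<'E'
from h import *
f=imaging.grab_frame("wrist");cv2.imwrite("pics/w1.png",f["image"][:,:,::-1]); print(proj(f,[487,199,36]),proj(f,[487,199,0]),[ray(f,320,200,0).round(1)])
E
```

```text
time: 5.3
tcp_pos: [485.7, 200.2, 198.2]
t5.30 p [485.7 200.2 198.2] w 85.1 F [-0.6 -1.  -0.6] q [ 0.31  0.33 -0.91  1.82  0.29  1.13 -0.69]
err [ 1.3 -1.2  1.8] rot(tool) [ 0.001 -0.001  0.003]
[0.01, -0.01, 0.03, -0.06, 0.06, -0.09]
(np.float64(322.14252282691655), np.float64(201.6770308320202)) (np.float64(322.0322140038245), np.float64(190.174952836862)) [array([485. , 188.7,   0. ])]
```

View pics/w1.png

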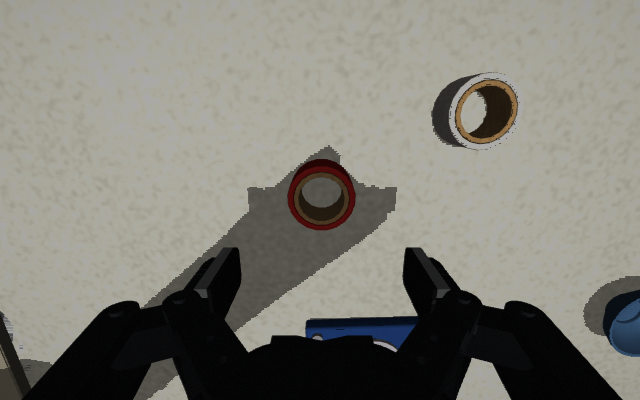

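Run:
```python
from h import *
f=imaging.grab_frame("wrist");im=f["image"];crop(im,270,140,370,250,6,"pics/w2.png")
```

```text
(no output)
```

View pics/w2.png

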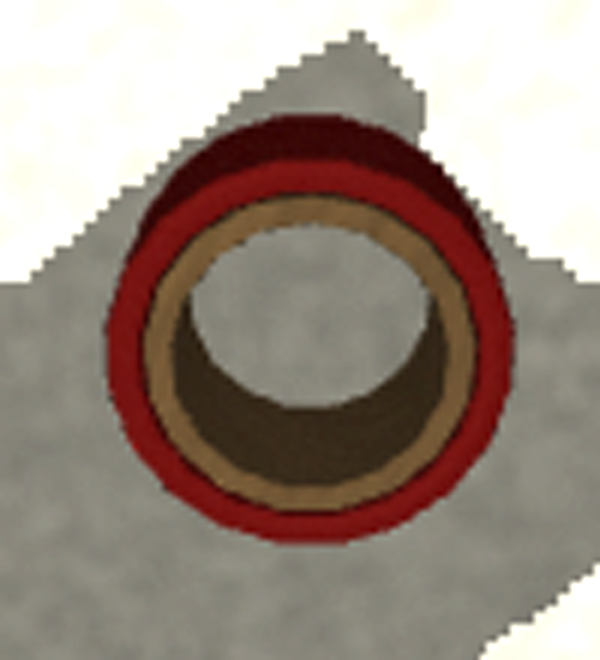

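```bash
python3 - <<'E'
from h import *
f=imaging.grab_frame("wrist");print(ray(f,321.8,198.2,36))
E
python3 plan.py 487 200 80
```

```text
[486.60718975 201.3802967   36.        ]
t5.45 p [485.9 198.7 198.4] w 85.3 F [-1.   0.4 -0.1] q [ 0.31  0.33 -0.91  1.82  0.29  1.13 -0.69]
err [   1.1    1.3 -118.4] rot(tool) [ 0.001 -0.     0.001]
[0.01, -0.0, 0.01, 0.01, 0.01, 1.0]
[-0.0, -0.0, 0.0, 0.01, 0.01, 1.0]
[-0.0, -0.0, 0.0, 0.01, 0.01, 1.0]
[-0.0, -0.0, 0.0, 0.01, 0.01, 1.0]
[-0.0, -0.0, 0.0, 0.01, 0.01, 1.0]
```

```bash
python3 -m handwheel '[[[0,0,0,0.02,0.01,1,1],[0,0,0,0.02,0.01,1,1],[0,0,0,0.02,0.01,1,1],[0,0,0,0.01,0.01,1,1],[0,0,0,0.01,0.01,1,1]]]' | head -2; python3 plan.py 487 200.4 80 2
```

```text
time: 6.08
tcp_pos: [487.5, 197.9, 92.6]
t6.08 p [487.5 197.9  92.6] w 85.4 F [ 0.6 -0.4  0.9] q [ 0.23  0.48 -0.83  1.9   0.43  0.95 -0.8 ]
err [ -0.5   2.5 -12.6] rot(tool) [ 0.002  0.001 -0.002]
[0.03, 0.02, -0.02, 0.13, -0.02, 0.63]
[-0.0, -0.0, -0.0, -0.0, -0.0, 0.0]
```

```bash
python3 -m handwheel '[[[0,0,0,0.12,0,0.63,1],[0,0,0,0,0,0,0.5],[0,0,0,0,0,0,0],[0,0,0,0,0,0,0],[0,0,0,0,0,0,0]]]'; python3 -m handwheel '[[[0,0,0,0,0,0,0],[0,0,0,0,0,0,0]]]'; python3 plan.py 487 200.4 80 1
```

```text
time: 6.7
tcp_pos: [487.5, 200.9, 79.4]
ee_rot: [2.221, 2.218, -0.0]
ft_force: [0.7, 0.0, -1.2]
width: 58.3
time: 6.95
tcp_pos: [487.8, 200.9, 79.7]
ee_rot: [2.221, 2.218, 0.001]
ft_force: [0.2, 0.6, -0.8]
width: 58.6
t6.95 p [487.8 200.9  79.7] w 58.6 F [ 0.2  0.6 -0.8] q [ 0.21  0.5  -0.81  1.9   0.46  0.93 -0.82]
err [-0.8 -0.5  0.3] rot(tool) [ 0.002  0.002 -0.001]
[0.03, 0.02, -0.02, -0.02, -0.04, -0.02]
```

```bash
python3 -m handwheel '[[[0,0,0,0,0,-1,0],[0,0,0,0,0,-1,0],[0,0,0,0,0,-1,0],[0,0,0,0,0,-1,0],[0,0,0,0,0,-0.5,0]]]';  python3 - <<'E'
from h import *
f=imaging.grab_frame("wrist");cv2.imwrite("pics/w3.png",f["image"][:,:,::-1])
s=ctrl.read_state();print(s["tcp_pos"],proj(f,s["tcp_pos"]-[0,0,43.5]))
E
python3 plan.py 546 -4 165
```

```text
time: 7.58
tcp_pos: [487.8, 201.5, 177.1]
ee_rot: [2.22, 2.218, 0.003]
ft_force: [0.1, -1.0, -1.2]
width: 58.6
[488.12338908 201.68376301 177.95418902] (np.float64(320.64635458058075), np.float64(280.16916425285274))
t7.62 p [488.1 201.7 178. ] w 58.6 F [2.1 0.  1.5] q [ 0.29  0.36 -0.9   1.83  0.32  1.1  -0.72]
err [  57.9 -205.7  -13. ] rot(tool) [ 0.005  0.001 -0.001]
[0.06, 0.01, -0.01, -1.0, 0.28, 0.07]
[0.0, 0.0, -0.0, -1.0, 0.28, 0.06]
[0.0, 0.0, -0.0, -1.0, 0.28, 0.06]
[0.0, 0.0, -0.0, -1.0, 0.28, 0.06]
[0.0, 0.0, -0.0, -1.0, 0.28, 0.06]
```

View pics/w3.png

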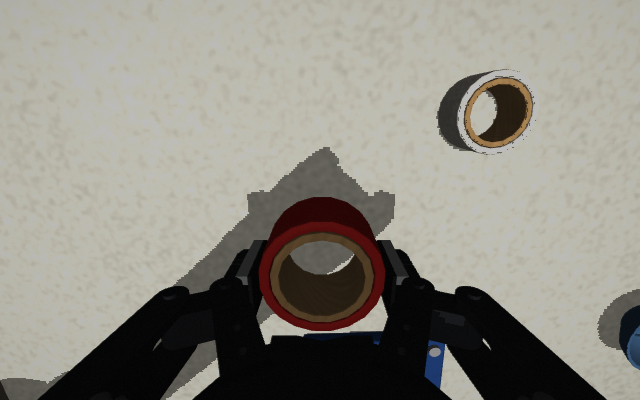

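```bash
python3 -m handwheel '[[[0.06,0,0,-1,0.28,0.07,0],[0,0,0,-1,0.28,0.06,0],[0,0,0,-1,0.28,0.06,0],[0,0,0,-1,0.28,0.06,0],[0,0,0,-1,0.28,0.06,0]]]' | head -2;  python3 -m handwheel '[[[0.05,0,0,-1,0.28,0.06,0],[0,0,0,-1,0.28,0.06,0],[0,0,0,-1,0.28,0.06,0],[0,0,0,-1,0.28,0.06,0],[0,0,0,-0.6,0.2,0.06,0]]]' | head -2;
python3 plan.py 546 -5 145
```

```text
time: 8.25
tcp_pos: [515.7, 100.1, 171.2]
time: 8.88
tcp_pos: [542.1, 3.5, 163.3]
t8.88 p [542.1   3.5 163.3] w 58.7 F [-0.6 -0.8 -0.3] q [ 0.59  0.4  -0.81  1.8   0.32  1.09 -0.33]
err [  3.9  -8.5 -18.3] rot(tool) [-0.009  0.001  0.001]
[-0.11, 0.01, 0.02, -0.42, 0.2, 0.91]
[-0.0, 0.0, -0.0, -0.0, 0.0, 0.0]
[-0.0, 0.0, -0.0, -0.0, 0.0, 0.0]
[-0.0, 0.0, -0.0, -0.0, 0.0, 0.0]
[-0.0, 0.0, -0.0, -0.0, 0.0, 0.0]
```

```bash
python3 -m handwheel '[[[-0.11,0,0,-0.45,0.2,0.9,0],[0,0,0,0,0,0,0]]]' | head -2;  python3 - <<'E'
from h import *
f=imaging.grab_frame("wrist");cv2.imwrite("pics/w4.png",f["image"][:,:,::-1])
crop(f["image"],240,190,400,350,5,"pics/w4c.png") 
s=ctrl.read_state();print(s["tcp_pos"]);print(proj(f,[546,-3.7,52]),proj(f,[546,-3.7,20]))
g=imaging.grab_frame("side");crop(g["image"],300,150,420,260,6,"pics/s4.png")
E
python3 plan.py 546 -5 145 1
```

```text
time: 9.12
tcp_pos: [546.3, -6.9, 144.7]
[546.75887452  -6.0544048  145.66398498]
(np.float64(320.1654287323287), np.float64(229.87579368037524)) (np.float64(320.36866203682536), np.float64(211.94207559271882))
t9.22 p [547.   -5.6 146.2] w 58.4 F [ 0.3  0.  -1.2] q [ 0.59  0.42 -0.79  1.81  0.34  1.05 -0.33]
err [-1.   0.6 -1.2] rot(tool) [0.002 0.001 0.001]
[0.02, 0.01, 0.02, 0.03, -0.05, 0.06]
```

View pics/w4.png

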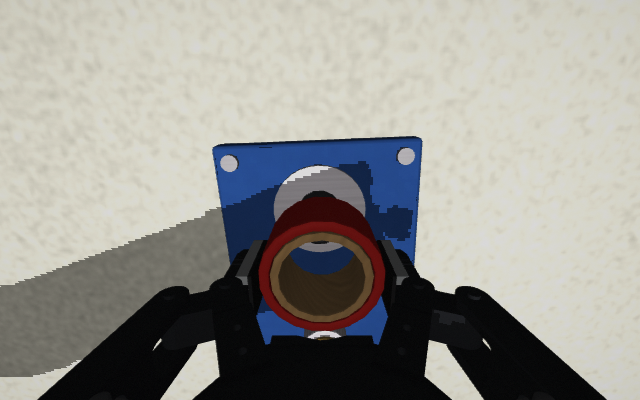

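View pics/s4.png

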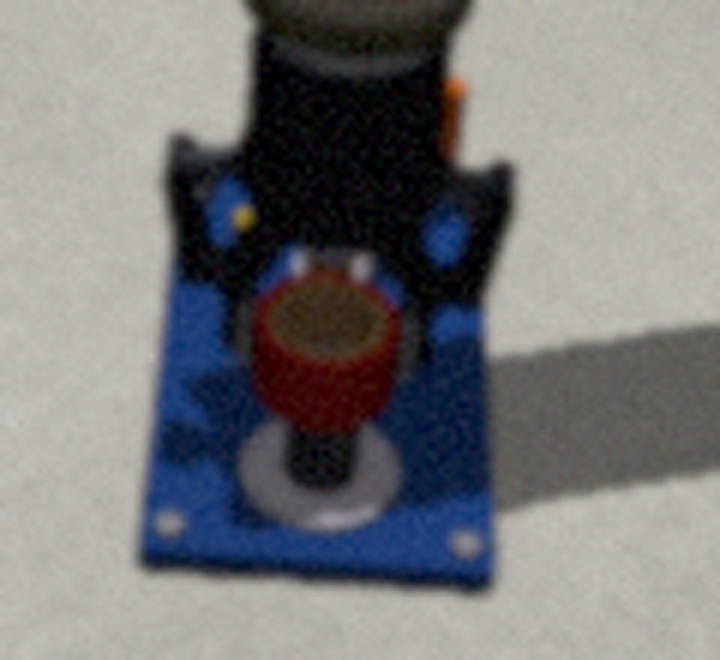

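```bash
python3 - <<'E'
from h import *
g=imaging.grab_frame("side")
for X in ([546.7,-4,102.5],[546.7,-6,102.5],[546,-3.7,20],[546,-3.7,52]):
    u,v=proj(g,X);print(X,(u-300+.5)*6-.5,(v-150+.5)*6-.5)
E
python3 plan.py 545.5 -4.3 145 1
```

```text
[546.7, -4, 102.5] 329.05661386029146 319.60552811667577
[546.7, -6, 102.5] 329.36167963499395 316.3490815837124
[546, -3.7, 20] 318.5613190271564 462.98864144155743
[546, -3.7, 52] 323.1212634784239 409.5071093644682
t9.28 p [547.1  -5.3 146.5] w 58.6 F [ 0.5  0.7 -0.4] q [ 0.59  0.42 -0.79  1.81  0.34  1.05 -0.33]
err [-1.6  1.  -1.5] rot(tool) [0.003 0.001 0.002]
[0.03, 0.01, 0.02, 0.05, -0.08, 0.07]
```

```bash
python3 -m handwheel '[[[0,0,0,0.07,-0.08,0.5,0],[0,0,0,0,0,0.5,0],[0,0,0,0,0,0,0]]]';python3 plan.py 545.5 -4 120 1
python3 - <<'E'
from h import *
f=imaging.grab_frame("wrist");crop(f["image"],240,150,400,350,4,"pics/w5c.png") 
g=imaging.grab_frame("side");crop(g["image"],300,150,420,260,6,"pics/s5.png")
E
```

```text
time: 9.65
tcp_pos: [545.5, -2.5, 125.9]
ee_rot: [2.215, 2.224, 0.003]
ft_force: [0.8, 0.8, -1.3]
width: 58.3
t9.65 p [545.5  -2.5 125.9] w 58.3 F [ 0.8  0.8 -1.3] q [ 0.57  0.45 -0.78  1.83  0.37  1.01 -0.35]
err [ 0.  -1.5 -5.9] rot(tool) [0.003 0.001 0.004]
[0.04, 0.01, 0.05, -0.07, -0.0, 0.3]
```

View pics/w5c.png

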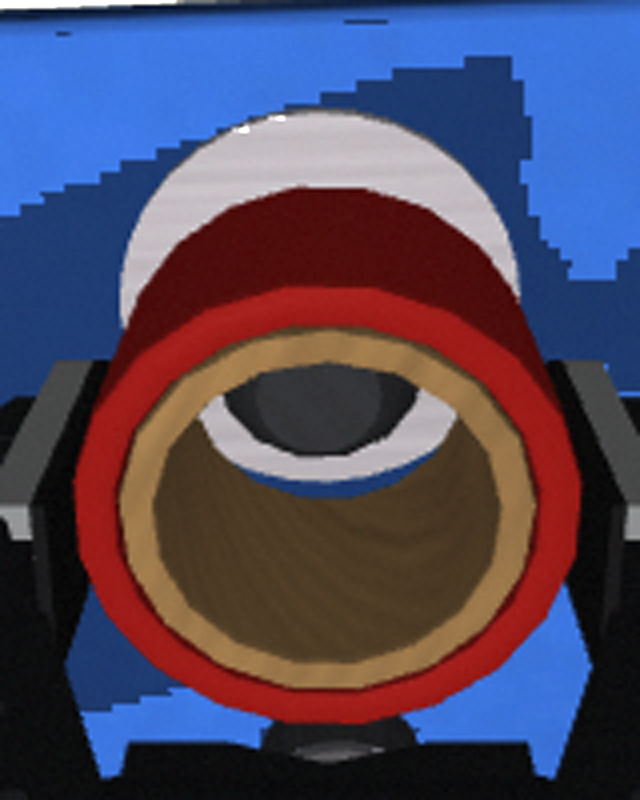

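View pics/s5.png

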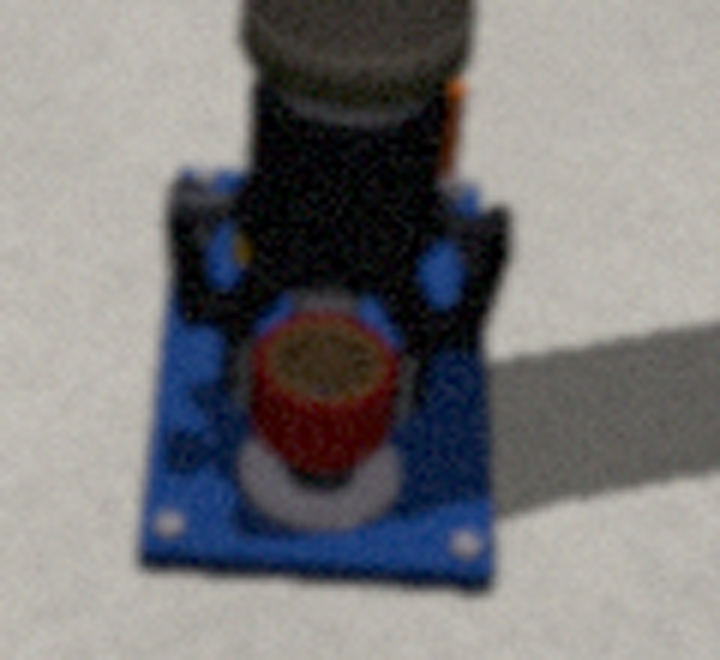

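Run:
```python
from h import *
from scipy.optimize import least_squares
f=imaging.grab_frame("wrist")
def c(p):return [(p[0]+.5)/4-.5+240,(p[1]+.5)/4-.5+150]
def fit(pts,r,z):
    W=np.array([ray(f,*c(p),z)[:2] for p in pts])
    return least_squares(lambda q:np.hypot(*(W-q).T)-r,W.mean(0)).x
print("flange",fit([(120,290),(518,280),(320,108),(200,158),(440,155)],34,20))
tz=ctrl.read_state()["tcp_pos"][2]
print("roll",fit([(75,480),(580,490),(320,286),(327,722),(140,640),(500,650)],30,tz-43.5),ctrl.read_state()["tcp_pos"])
```

```text
flange [545.75875743  -3.19156736]
roll [546.65592596  -1.47925966] [546.0920626   -2.62404616 126.90807619]
```

```bash
python3 -m handwheel '[[[0,0,0,-0.09,-0.05,0.3,0],[0,0,0,0,0,0.4,0],[0,0,0,0,0,0.4,0]]]';python3 plan.py 545 -4.3 99.5 1
```

```text
time: 10.18
tcp_pos: [545.6, -4.9, 104.3]
ee_rot: [2.215, 2.221, 0.006]
ft_force: [0.1, 0.9, 0.0]
width: 58.7
t10.18 p [545.6  -4.9 104.3] w 58.7 F [0.1 0.9 0. ] q [ 0.56  0.48 -0.76  1.85  0.4   0.97 -0.37]
err [-0.6  0.6 -4.8] rot(tool) [0.006 0.001 0.003]
[0.08, 0.01, 0.03, 0.03, -0.03, 0.24]
```

Forces are near zero with the bore already well down the spindle. Next I seat it and release.

```bash
python3 -m handwheel '[[[0.05,0,0,0,0,0.25,0],[0,0,0,0,0,0,0]]]';python3 plan.py 545 -4.3 99.5 1; python3 -m handwheel '[[[0,0,0,0,0,0,1],[0,0,0,0,0,0,1],[0,0,0,0,0,0,1],[0,0,0,0,0,0,1]]]';python3 plan.py 545 -4.3 99.5 1
```

```text
time: 10.42
tcp_pos: [545.4, -4.8, 98.2]
ee_rot: [2.217, 2.224, 0.0]
ft_force: [-0.7, -0.8, 2.5]
width: 58.4
t10.43 p [545.4  -4.8  98.2] w 58.4 F [-0.7 -0.8  2.5] q [ 0.56  0.49 -0.76  1.85  0.4   0.97 -0.37]
err [-0.4  0.5  1.3] rot(tool) [0.001 0.001 0.003]
[0.01, 0.01, 0.04, 0.03, -0.02, -0.06]
time: 10.92
tcp_pos: [545.7, -4.7, 98.5]
ee_rot: [2.217, 2.223, 0.001]
ft_force: [-0.1, -0.5, 0.2]
width: 85.4
t10.93 p [545.7  -4.7  98.5] w 85.4 F [-0.1 -0.5  0.2] q [ 0.56  0.49 -0.76  1.85  0.4   0.97 -0.37]
err [-0.7  0.4  1. ] rot(tool) [0.002 0.001 0.003]
[0.02, 0.01, 0.04, 0.02, -0.04, -0.05]
```

```bash
python3 -m handwheel '[[[0,0,0,0,0,-1,1],[0,0,0,0,0,-1,1],[0,0,0,0,0,-1,1],[0,0,0,0,0,-1,1],[0,0,0,0,0,-1,1]]]'|head -2
python3 - <<'E'
from h import *
f=imaging.grab_frame("wrist");cv2.imwrite("pics/w6.png",f["image"][:,:,::-1])
g=imaging.grab_frame("side");crop(g["image"],300,150,420,260,6,"pics/s6.png")
E
python3 plan.py 501 -190 170
```

```text
time: 11.55
tcp_pos: [545.7, -4.1, 206.9]
t11.65 p [546.8  -3.9 208.3] w 84.9 F [ 0.8  0.3 -0.3] q [ 0.63  0.34 -0.83  1.76  0.28  1.15 -0.28]
err [ -45.8 -186.1  -38.3] rot(tool) [0.007 0.001 0.004]
[0.09, 0.02, 0.05, -1.0, -0.25, 0.21]
[0.0, -0.0, -0.0, -1.0, -0.25, 0.2]
[0.0, -0.0, -0.0, -1.0, -0.25, 0.21]
[0.0, -0.0, -0.0, -1.0, -0.25, 0.2]
[0.0, -0.0, -0.0, -1.0, -0.24, 0.21]
```

View pics/w6.png

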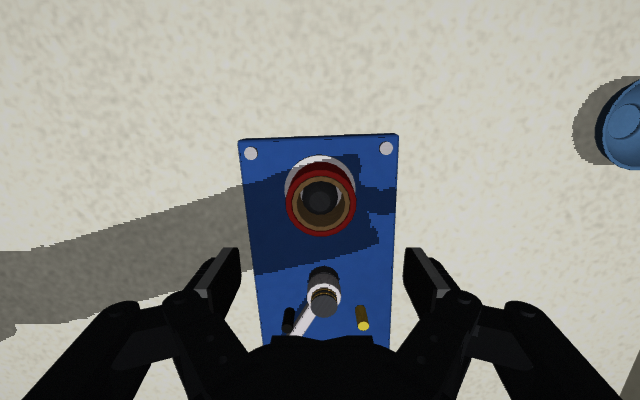

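View pics/s6.png

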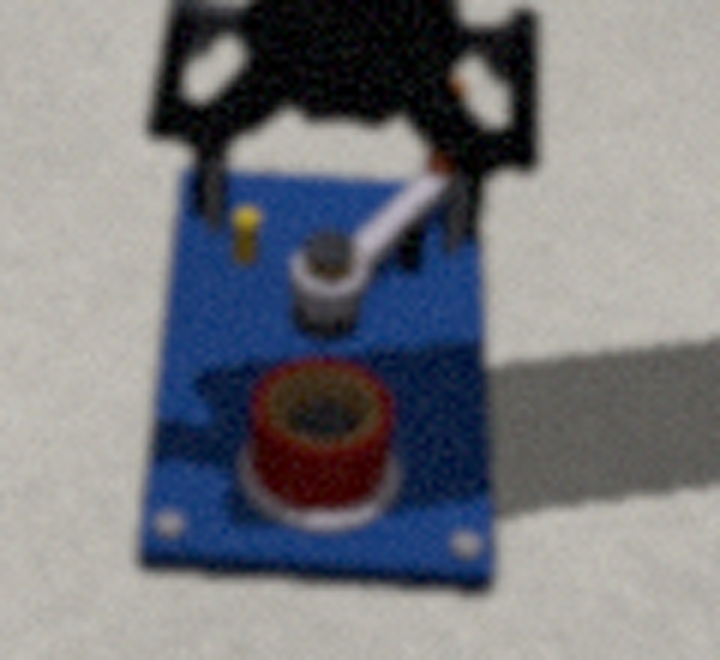

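The red roll sits level inside the flange rim, with the spindle visible in its bore (wrist (320,199), side crop (322,430)). Next, the roller.

```bash
python3 -m handwheel '[[[0.09,0,0,-1,-0.25,0.1,1],[0,0,0,-1,-0.25,0.1,1],[0,0,0,-1,-0.25,0.1,1],[0,0,0,-1,-0.25,0.1,1],[0,0,0,-1,-0.25,0.1,1]]]'|head -2; python3 -m handwheel '[[[0,0,0,-1,-0.25,0.2,1],[0,0,0,-1,-0.25,0.2,1],[0,0,0,-1,-0.25,0.2,1],[0,0,0,-0.8,-0.25,0.2,1],[0,0,0,0,0,0,1]]]'|head -2; python3 plan.py 501 -190 180 1;python3 - <<'E'
from h import *
f=imaging.grab_frame("wrist");cv2.imwrite("pics/w7.png",f["image"][:,:,::-1])
print(proj(f,[501,-190,92]))
E
```

```text
time: 12.28
tcp_pos: [521.6, -104.7, 200.5]
time: 12.9
tcp_pos: [500.4, -184.7, 184.9]
t12.90 p [ 500.4 -184.7  184.9] w 85.3 F [-0.4  0.4  0.3] q [ 0.91  0.32 -0.74  1.82  0.25  1.09  0.09]
err [ 0.6 -5.3 -4.9] rot(tool) [0.003 0.003 0.006]
[0.03, 0.04, 0.07, -0.26, 0.03, 0.25]
(np.float64(321.1304556343305), np.float64(241.51863210306328))
```

View pics/w7.png

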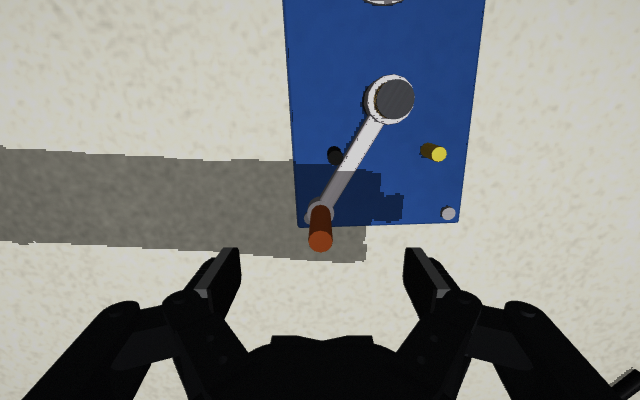

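Roller top is at (320,240), predicted (321,241): agreed. Descend and grip.

```bash
python3 -m handwheel '[[[0,0,0,-0.25,0.03,0.8,1],[0,0,0,0,0,0.8,1],[0,0,0,0,0,0.8,1],[0,0,0,0,0,0.8,1]]]'|head -2; python3 plan.py 500.8 -190 121 1
```

```text
time: 13.45
tcp_pos: [502.6, -186.8, 117.4]
t13.45 p [ 502.6 -186.8  117.4] w 85.3 F [ 0.4  0.7 -0.1] q [ 0.87  0.42 -0.71  1.86  0.33  0.97  0.03]
err [-1.8 -3.2  3.6] rot(tool) [0.004 0.002 0.01 ]
[0.06, 0.03, 0.13, -0.16, -0.09, -0.18]
```

```bash
python3 -m handwheel '[[[0.06,0.03,0.1,-0.16,-0.08,-0.2,0.5],[0,0,0,0,0,0,0.2],[0,0,0,0,0,0,0],[0,0,0,0,0,0,0],[0,0,0,0,0,0,0]]]'; python3 -m handwheel '[[[0,0,0,0,0,0,0],[0,0,0,0,0,0,0]]]';  python3 plan.py 500.8 -190 121 1
python3 - <<'E'
import numpy as np
c=np.array([550,-103.7])
for th in np.arange(0,1.11,.1375):
    a=np.radians(-87.7)-.55+th;print(round(th,3),(c+100*np.array([np.cos(a),np.sin(a)])).round(1))
E
```

```text
time: 14.08
tcp_pos: [500.4, -189.7, 121.2]
ee_rot: [-2.217, -2.222, 0.002]
ft_force: [-2.5, 1.2, 0.5]
width: 14.5
time: 14.32
tcp_pos: [500.1, -189.5, 121.1]
ee_rot: [-2.217, -2.222, 0.002]
ft_force: [-1.3, 0.7, 1.0]
width: 14.8
t14.32 p [ 500.1 -189.5  121.1] w 14.8 F [-1.3  0.7  1. ] q [ 0.88  0.41 -0.71  1.86  0.32  0.99  0.04]
err [ 0.7 -0.5 -0.1] rot(tool) [-0.003 -0.001  0.002]
[-0.04, -0.02, 0.03, -0.02, 0.04, 0.01]
0.0 [ 501.2 -191. ]
0.138 [ 513.6 -196.8]
0.275 [ 526.7 -201. ]
0.413 [ 540.3 -203.2]
0.55 [ 554.  -203.6]
0.688 [ 567.7 -202.1]
0.825 [ 581.  -198.8]
0.963 [ 593.7 -193.6]
1.1 [ 605.6 -186.8]
```

```bash
python3 -m handwheel '[[[0,0,0,-0.29,0.62,0,0],[0,0,0,-0.21,0.65,0,0],[0,0,0,-0.11,0.68,0,0],[0,0,0,-0.02,0.68,0,0]]]'; python3 plan.py 567.7 -202 121 1
```

```text
time: 14.82
tcp_pos: [553.5, -202.3, 120.9]
ee_rot: [-2.215, -2.219, 0.006]
ft_force: [-6.4, 4.1, 6.4]
width: 14.5
t14.82 p [ 553.5 -202.3  120.9] w 14.5 F [-6.4  4.1  6.4] q [ 0.81  0.52 -0.68  1.71  0.37  1.05  0.01]
err [14.2  0.3  0.1] rot(tool) [-0.007 -0.002  0.002]
[-0.09, -0.02, 0.02, 0.01, 0.71, -0.01]
```

```bash
python3 -m handwheel '[[[0,0,0,0.04,0.7,0,0],[0,0,0,0.17,0.67,0,0],[0,0,0,0.26,0.63,0,0]]]'; python3 plan.py 605.6 -186.5 121 1
python3 - <<'E'
from h import *
f=imaging.grab_frame("top");crop(f["image"],245,195,375,280,6,"pics/t8.png")
f=imaging.grab_frame("wrist");cv2.imwrite("pics/w8.png",f["image"][:,:,::-1])
E
```

```text
time: 15.2
tcp_pos: [594.5, -191.9, 120.8]
ee_rot: [-2.213, -2.215, 0.01]
ft_force: [-10.8, 3.1, 9.2]
width: 14.6
t15.20 p [ 594.5 -191.9  120.8] w 14.6 F [-10.8   3.1   9.2] q [ 0.74  0.59 -0.66  1.61  0.39  1.09 -0.03]
err [11.1  5.4  0.2] rot(tool) [-0.012 -0.003  0.001]
[-0.15, -0.04, 0.01, 0.27, 0.55, -0.01]
```

View pics/w8.png

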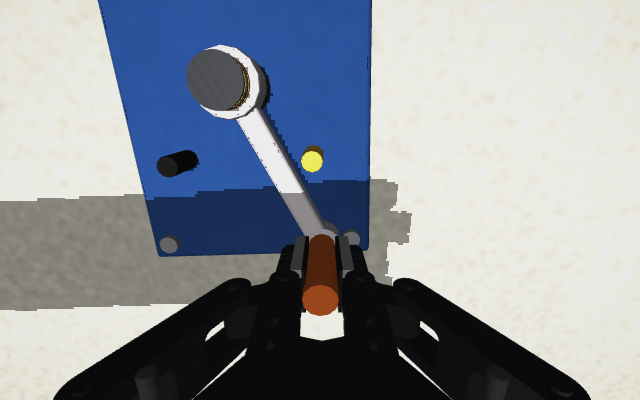

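```bash
python3 -m handwheel '[[[-0.1,0,0,0.3,0.6,0,0],[0,0,0,0.1,0.15,0,0],[0,0,0,0,0,0,0]]]'; python3 plan.py 605.6 -186.5 121 1
python3 - <<'E'
from h import *
f=imaging.grab_frame("wrist");cv2.imwrite("pics/w9.png",f["image"][:,:,::-1])
E
```

```text
time: 15.68
tcp_pos: [605.7, -185.5, 120.8]
ee_rot: [-2.212, -2.211, 0.022]
ft_force: [-9.5, 0.7, 10.2]
width: 14.2
t15.68 p [ 605.7 -185.5  120.8] w 14.2 F [-9.5  0.7 10.2] q [ 0.71  0.61 -0.66  1.58  0.4   1.11 -0.05]
err [-0.1 -1.   0.2] rot(tool) [-0.02  -0.    -0.001]
[-0.24, -0.0, -0.01, -0.05, -0.01, -0.01]
```

View pics/w9.png

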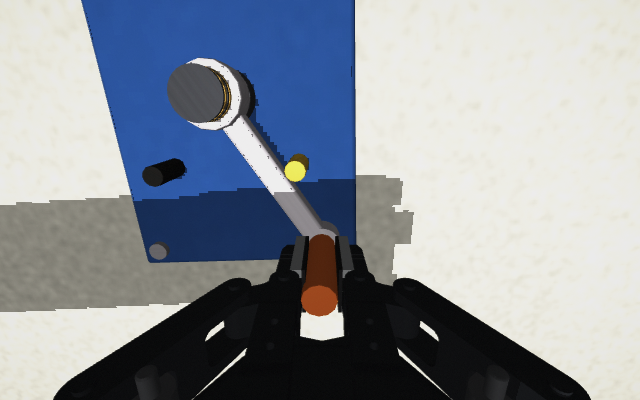

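Tangential force is only about the spring's 8 N, so I'll nudge until the stop shows in the force.

```bash
python3 -m handwheel '[[[0,0,0,0.06,0.1,0,0],[0,0,0,0.06,0.1,0,0]]]'; python3 -m handwheel '[[[0,0,0,0.06,0.1,0,0],[0,0,0,0,0,0,0]]]'; python3 plan.py 605.6 -186.5 121 1
```

```text
time: 15.98
tcp_pos: [607.0, -184.9, 120.6]
ee_rot: [-2.211, -2.205, 0.034]
ft_force: [-18.3, -0.3, 13.3]
width: 14.5
time: 16.23
tcp_pos: [606.9, -185.2, 120.8]
ee_rot: [-2.21, -2.199, 0.045]
ft_force: [-9.2, 1.3, 9.0]
width: 14.7
t16.23 p [ 606.9 -185.2  120.8] w 14.7 F [-9.2  1.3  9. ] q [ 0.7   0.62 -0.65  1.57  0.41  1.13 -0.06]
err [-1.3 -1.3  0.2] rot(tool) [-0.037  0.004 -0.005]
[-0.46, 0.05, -0.06, -0.07, -0.06, -0.01]
```

```bash
python3 -m handwheel '[[[-0.25,0,0,0.05,0.08,0,0],[-0.15,0,0,0.05,0.08,0,0],[0,0,0,0.05,0.08,0,0]]]'; python3 plan.py 605.6 -186.5 121 1
python3 - <<'E'
from h import *
f=imaging.grab_frame("wrist")
g=imaging.grab_frame("top");crop(g["image"],245,195,375,280,6,"pics/t9.png")
cv2.imwrite("pics/w10.png",f["image"][:,:,::-1])
for n,X in dict(roller=[605.6,-186.8,92],hub=[550,-103.7,52],foot=[605.6,-186.8,42]).items(): print(n,np.round(proj(f,X),1))
g=imaging.grab_frame("side");crop(g["image"],300,130,420,260,6,"pics/s9.png")
s=ctrl.read_state();print(s["time"],s["ft_force"],s["tcp_pos"])
E
```

```text
time: 16.6
tcp_pos: [606.3, -184.7, 120.7]
ee_rot: [-2.224, -2.205, 0.032]
ft_force: [-15.2, -0.0, 12.6]
width: 14.7
t16.60 p [ 606.3 -184.7  120.7] w 14.7 F [-15.2  -0.   12.6] q [ 0.7   0.61 -0.65  1.58  0.41  1.11 -0.06]
err [-0.7 -1.8  0.3] rot(tool) [-0.021  0.007 -0.009]
[-0.27, 0.09, -0.11, -0.09, -0.03, -0.01]
roller [320. 304.]
hub [202.3  98.7]
foot [322.2 247.1]
16.75 [-17.24243887   0.05575455  14.19846882] [ 606.39459579 -184.70390827  120.65583848]
```

View pics/w10.png

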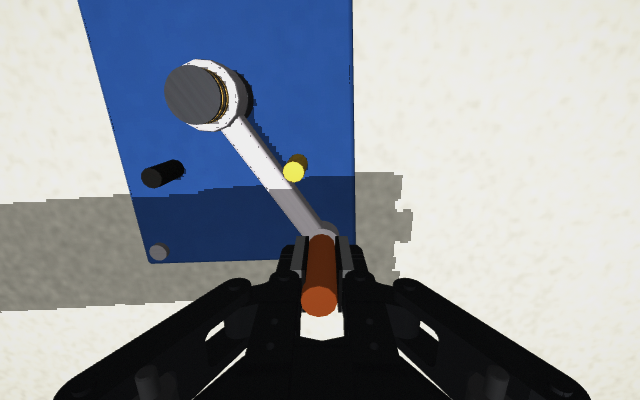

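View pics/s9.png

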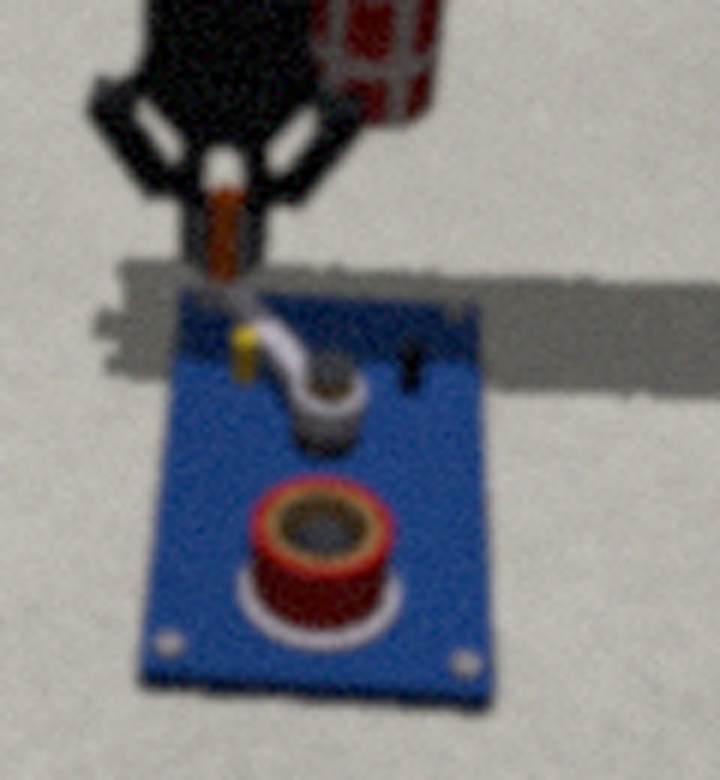

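Run:
```python
from h import *
f=imaging.grab_frame("wrist")
h=ray(f,193.5,95,52);r=ray(f,319,302,92)
e1=ray(f,351,5,16);e2=ray(f,354.5,240,16)
l1=ray(f,78,0,16);l2=ray(f,149,263,16)
d=(r-h)[:2];print(h,r,np.hypot(*d))
a=np.arctan2(d[1],d[0])
for p,q in((e1,e2),(l1,l2)):
    e=(q-p)[:2];print("edge",np.degrees(np.arctan2(e[1],e[0])),"theta",a-np.arctan2(e[1],e[0])+.55)
# pins: black rest, yellow
b=ray(f,151,177,52);y=ray(f,293,172,52)
print("pins",b,y,np.hypot(*(b-h)[:2]),np.hypot(*(y-h)[:2]))
```

```text
[ 546.1668142  -102.02943433   52.        ] [ 605.28347812 -185.73249744   92.        ] 102.47430276650265
edge -87.61578722492459 theta 1.1233068924078373
edge -87.70939486361415 theta 1.1249406539079874
pins [ 518.15936416 -141.45551927   52.        ] [ 591.44408088 -139.05292326   52.        ] 48.361487065692614 58.48734573379884
```

View pics/t9.png

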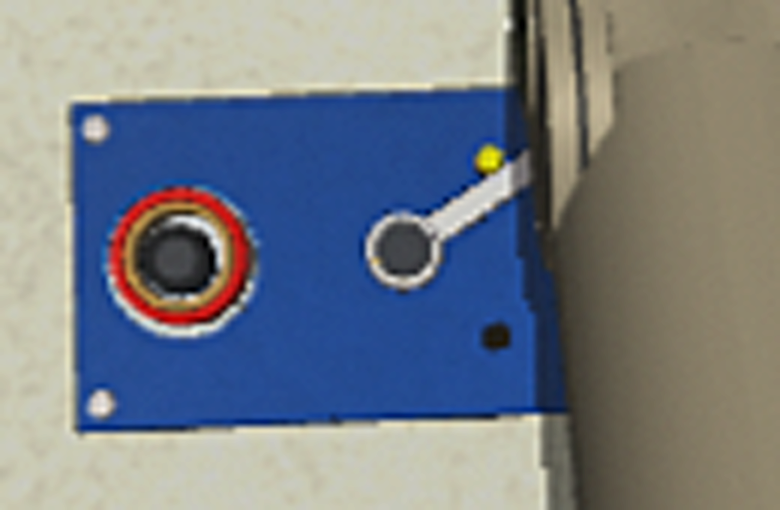

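Run:
```python
from h import *
f=imaging.grab_frame("top")
P=lambda u,v,z:ray(f,(u+.5)/6-.5+245,(v+.5)/6-.5+195,z).round(1)
print("roll",P(180,256,56),"if 3mm up",P(180,256,59),"flange",P(182,261,20))
s=ctrl.read_state();print(s["time"],s["ft_force"],s["tcp_pos"],s["width"])
```

```text
roll [546.5  -6.   56. ] if 3mm up [546.4  -6.2  59. ] flange [546.1  -3.7  20. ]
16.85 [-17.65121707   0.11859679  14.45482581] [ 606.40731589 -184.68429158  120.6688537 ] 14.11165015026788
```

Run:
```python
from rig import ctrl
print(ctrl.close_job()); s=ctrl.read_state();print(s["time"],s["ft_force"],s["tcp_pos"],s["width"])
```

```text
the job is handed in; nothing more can be done
None
the job is handed in; nothing more can be done
```

I fitted the red roll down over the spindle and let go of it. Then I swung the orange roller round to the yellow stop, and handed the job in at about 16.9 s while still gripping and pushing on it. No verdict is reported.

- **Red roll:** In the last top picture it is level, about 2 mm off the seat centre sideways (limit 7 mm). It pressed on the seat with about 2.5 N as it went down, and no force was left after release.
- **Tension arm:** In the wrist picture it measured about 1.12 rad. That is above the possible 1.10, so it reads about 0.02 rad high. The top picture shows the arm against the yellow pin.
- **Hold:** When I pushed on, the tool stopped moving and the force rose from about 9 N to 17 N. The gripper opening was 14 mm, though the roller is 16 mm. The tool was tilted about 0.02 rad, and the sensor also showed about 14 N upward, whose cause I did not find.
- **Camera disagreement:** The cameras disagreed by about 2 mm in y on the roll and spindle positions, so I set the fit from the wrist picture.
- **Objects to leave alone:** I never went near the white roll, lantern or dish. I did not measure their positions again at the end.

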